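# Release a rock core from the bench chuck, weigh it and lay it in the specimen tray

### The job

Unlock the rock core from the bench chuck: lift the spring collar, turn it counterclockwise (seen from above) from the red mark to the green one and let it spring fully down again in the open position, where it stays. Then stand the core upright on its steel foot on the pan of the open pocket scale and let go so that it can be weighed, and after that take it again and lay it on its side in the felt-lined wooden tray, resting flat inside the rim. Leave the grey-white rock and the eraser where they are.

Things in the scene. Friction and masses are not known exactly. Their poses are not given: they have to be found in the camera images.
- chuck: bench chuck, fixed: grey round foot 120 mm across, 12 mm high, with a post and square socket (floor 24 mm above the origin, bore 23 mm square, 14 mm deep, sides along x and y). Origin at the centre of its underside, z up, x towards the red mark (collar locked); the green mark (collar open) lies 75 degrees counterclockwise of it
- collar_grip (a point): on the chuck's axis at a good height to grip the spring collar: a dark knurled steel ring, 52 mm outside diameter, from 22 mm below to 8 mm above this point, white index bar on the point's x side. Lugs inside its top hold down the core's ears when locked. The core sticks up through it to 40 mm above this point (collar down)
- collar_lift (a joint): lift of the collar, m: 0 down, 0.010 top stop. A spring presses it down, 9 N at the bottom, 12 N at the top. It turns only when lifted 7 mm or more. Let go within 0.05 rad of either end of its turn it springs down into a notch; let go between, it stays up on the land
- collar_turn (a joint): turn of the collar, rad, growing counterclockwise seen from above: 0 locked (index at the red mark), 1.31 open (at the green mark), end stops just outside both. Turns easily when lifted. When open, the core can be lifted straight out
- core_mid (a point): centre of the core's round part: a reddish banded rock cylinder, 26 mm diameter, 40 mm long along the point's z (up at the start), on a steel foot: ears 38 (along x) x 14 x 6 mm just below the rock, then a 20 mm square stem 16 mm long. The foot's end lies 42 mm, the centre of mass about 11 mm below this point. About 120 g. It must rise 50 mm to clear the collar
- scale_pan (a point): centre of the free flat top of the pocket scale where the core is to stand, 16 mm above the table. Scale black, fixed, 135 mm along its x, 78 mm along y; flat 30 mm either side of this point. Its cover stands open on the +x side, hinged 46 mm from this point, up to 140 mm above the table, leaning away
- tray_floor (a point): centre of the grey felt floor of the wooden tray, 5 mm above the table. Tray fixed, 120 mm square outside, 110 mm inside, rim 9 mm above the felt, sides along the point's x and y. With the core lying on its side its axis is about 13 to 16 mm above the felt
- marble: loose grey-white rock, 45 x 58 x 42 mm, origin at the centre of its underside; to be left alone
- eraser: loose blue and white eraser, 20 x 42 x 13 mm, origin at the centre of its underside; to be left alone
Things that resemble listed ones, but are neither listed nor needed, are in the scene too. What is shaped like the part that bears core_mid but purple is not meant.

How it is judged:
On the way, in this order (a step that is already met when the one before it is completed fails the run):
1. the collar is turned to open and has sprung fully down, the core still in its socket (value of joint collar_turn above 1.2 rad and value of joint collar_lift below 0.003 m and z of core_mid in the frame of chuck below 0.078 m and horizontal distance between core_mid and chuck below 0.01 m), for 0.2 s.
2. the core stands upright on its foot on the scale's pan, let go (horizontal distance between core_mid and scale_pan below 0.03 m and angle between core_mid's own z axis and vertical below 0.1 rad and z of core_mid in the frame of scale_pan between 0.038 and 0.046 m and contact force between core and the fingers below 0.1 N), for 0.4 s.
At the end, for the whole second after the job is handed in: The core lies on its side (axis within 15 degrees of level) inside the tray rim, rock middle within 50 mm of the tray centre along each side and 8 to 20 mm above the felt; the collar is open (turned over 1.2 rad) and down (lifted under 3 mm) (x of core_mid in the frame of tray_floor between -0.05 and 0.05 m and y of core_mid in the frame of tray_floor between -0.05 and 0.05 m and z of core_mid in the frame of tray_floor between 0.008 and 0.02 m and angle between core_mid's own z axis and vertical between 1.3 and 1.84 rad and value of joint collar_turn above 1.2 rad and value of joint collar_lift below 0.003 m); the robot touches nothing.
It fails at once if the grey-white rock is moved by more than 25 mm (distance of marble from where it was at the start of the episode above 0.025 m).
It fails at once if the eraser is moved by more than 25 mm (distance of eraser from where it was at the start of the episode above 0.025 m).
It also fails if it takes over 58 s, if anything falls off the work surface, if the arm or the gripper's body presses on something with over 40 N, if the wrist force passes 120 N, or if a joint passes its speed limit or range.

### The arm

A 6-joint arm with a two-finger parallel gripper is mounted at the origin on a cart in front of the work surface, level with it; the furniture and walls round the work are solid. World frame = base frame: x ahead of the robot, y to its left, z up, the work surface at z = 0. Lengths are in m, angles in rad, forces in N, time in s.
With the tool pointing down it reaches from about 0.3 to 0.775 m from the base axis. Payload 14.6 kg.
Tool frame: the origin (TCP) lies at the very end of the fingers, on their centre line; the grasp point (between the pads) lies 19 mm behind it (ctrl.grasp_offset is the distance from the TCP to the grasp point, in m); x points along the fingers, y is the direction in which the jaws open and shut, and the axes are right-handed (so a half turn about x gives the same grasp; the last joint's range is limited). The gripper opens to 94 mm and grips with 3 to 60 N. Pads are 16 mm wide; open, the fingers measure 119 mm over their backs; the gripper's body (75 mm by 177 mm) begins 78 mm behind the grasp point.
Start: joints at [1.135, 0.3, 1.521, -0, 1.321, -0.067], TCP at [0.198, 0.513, 0.205] pointing down, gripper open.
Joint ranges: [-3.03, 3.03], [-0.79, 2.21], [0.23, 2.52], [-1.04, 4.18], [0, 3.07], [-2.55, 2.55]. Speed limits (rad/s): [2.22, 2.22, 2.57, 3.14, 3.14, 3.14].

### API

Orientations are given as [roll, pitch, yaw] about the fixed x, y, z axes, in that order (R = Rz(yaw) Ry(pitch) Rx(roll)).
In Python, from station import ctrl gives the robot as it stands. The module is installed in compiled form; this text tells all that it offers.
- The arm moves only by the tool send_rows, never from a script. Its argument "rows" is a list that holds one entry, the list of rows, each a list of 4 numbers: the shift along the world's x, y, z in mm, then the turn about the world's z in rad. A call has 1 to 12 rows; each row shifts and turns the commanded pose from where the row before left it; what a row does not reach is not made up. A row lasts 1/10 s, in which the tool goes at most 50 mm and 8.59 degrees, less where a joint would pass 70% of its speed; a pose out of reach is approached as far as the arm can. A call is refused whole if a number of a shift passes 50 or a number of a turn 0.15, either way. A call with a gripper value outside its range is refused whole. "grip" is the gripper's target within -1 to 1 (shut at 1, half-way at 0, fully open at -1), set as the call begins (left out, the last holds). The fingers move at their own pace and stop on an object; "newtons" is the grip in N (left out, the last holds). Time passes only in rows, so rows that do not move let the fingers close. It gives the time, the measured TCP pose, the force and the opening at its end, in the units of the state.
- ctrl.get_obs(): the state, without advancing time (a new reading comes with each control period).
- ctrl.camera(name): name is "scene" or "top" or "wrist"; returns (picture, depth): 480x640x3 uint8, red, green, blue; 480x640 float32, m along the optical axis (not along the pixel's ray), 0 where there is no reading.
- ctrl.camera_params(name): a dict with "vertical_fov" (degrees; the focal length in pixels is half the picture's height over the tangent of half this angle, whatever the lens; pixels are square), "cx", "cy" (the principal point, pixels), "cam_to_world" (4x4, takes a point from camera to world coordinates); the wrist camera has in their place "mount" (4x4, takes a point from camera to tool coordinates, whose origin is the TCP and whose axes are the tool frame's). Camera axes: x right, y up, looking along -z (the intrinsics and any distortion apply to the point x, -y, -z); pixel columns grow to the right and rows downward; lengths in m; the calibration is good to about 2 mm. A picture is of the moment at which its call begins: read the wrist's pose just before it. camera_params takes no time and is no camera call.
- ctrl.hand_in(): hands the job in, once; it reports no verdict.
The state is a dict: "time_s": time; "qpos": joint angles; "joint_vel": joint speeds; "tau": joint torques, N m; "ee_pos": TCP position; "eef_rot": TCP orientation; "force": force on the tool from outside, world axes, zero at the start; "moment": the same for the moment, N m; "grip_width": finger opening in m.
Only numpy, scipy, OpenCV 4.12 (cv2) and the standard library are available. Lean on these libraries where they do the work, as an engineer would, in place of code of your own. Each camera call takes 0.05 s, during which the arm holds its last target.

## Working session

There is one attempt and no reset: what is moved stays moved. The work goes in short steps, Python scripts to look and compute and a tool call to move; the robot and the scene stay as the last step left them, time stands still between calls to the robot, and variables do not carry over. Pictures are saved under pics/ and viewed, and the job is handed in when it is done.

Besides the shell and the picture viewer there is one more tool, called after ">>>" in YAML: its name, and indented under it one key for each argument. send_rows: Moves the arm, as the interface text tells. Its arguments: {"type":"object","properties":{"rows":{"type":"array"},"grip":{"type":"number"},"newtons":{"type":"number"}},"required":["rows"]}

```bash
mkdir -p pics; ls
python3 - <<'E'
from station import ctrl
import cv2,numpy as np
o=ctrl.get_obs();print(o); print(ctrl.grasp_offset)
for n in ["scene","top","wrist"]:
    p,d=ctrl.camera(n); cv2.imwrite(f"pics/{n}0.png",p[:,:,::-1]); np.save(f"{n}0.npy",d)
    print(n,ctrl.camera_params(n))
E
```

```text
pics
{'time_s': 0.0, 'qpos': array([ 1.13542933e+00,  3.00449623e-01,  1.52159142e+00, -5.64373091e-06,
        1.32072141e+00, -6.65948461e-02]), 'joint_vel': array([-1.60902893e-05,  3.29495256e-04, -9.63594831e-04, -7.94052084e-04,
        7.57183795e-05, -3.61003730e-04]), 'tau': array([-2.60705401e-04, -5.31807518e+01, -3.52745819e+01,  7.08202645e-02,
        2.43411079e-02, -1.21746898e-04]), 'ee_pos': array([0.19814479, 0.51277516, 0.20489375]), 'eef_rot': array([-1.63271814,  1.56962652, -2.00148889]), 'force': array([-0.41434227,  0.03935336,  0.16321417]), 'moment': array([ 0.04481761,  0.04905174, -0.01230488]), 'grip_width': 0.09434077553916184}
0.0188
scene {'vertical_fov': 53.284615128558855, 'cx': 326.87886598983994, 'cy': 233.34084909603632, 'cam_to_world': array([[ 0.84878017,  0.36126309, -0.38608445,  0.27006723],
       [-0.52874418,  0.57806096, -0.62151036, -0.49531139],
       [-0.0013484 ,  0.73166557,  0.68166243,  0.67422732],
       [ 0.        ,  0.        ,  0.        ,  1.        ]])}
top {'vertical_fov': 43.831316087394505, 'cx': 322.65170129729256, 'cy': 241.96423447809624, 'cam_to_world': array([[-0.01382274,  0.98945447, -0.14418314,  0.40718101],
       [-0.99987495, -0.01257009,  0.00959531,  0.02309163],
       [ 0.00768173,  0.14429774,  0.9895045 ,  1.4293475 ],
       [ 0.        ,  0.        ,  0.        ,  1.        ]])}
wrist {'vertical_fov': 58.81865628088911, 'cx': 319.8103377753674, 'cy': 238.14884363054517, 'mount': array([[-2.28469680e-04,  2.55061789e-01, -9.66924729e-01,
        -1.80685350e-01],
       [ 9.99999848e-01,  5.42800551e-04, -9.31013170e-05,
        -5.15645048e-04],
       [ 5.01100687e-04, -9.66924604e-01, -2.55061874e-01,
        -7.30883516e-02],
       [ 0.00000000e+00,  0.00000000e+00,  0.00000000e+00,
         1.00000000e+00]])}
```

View pics/scene0.png

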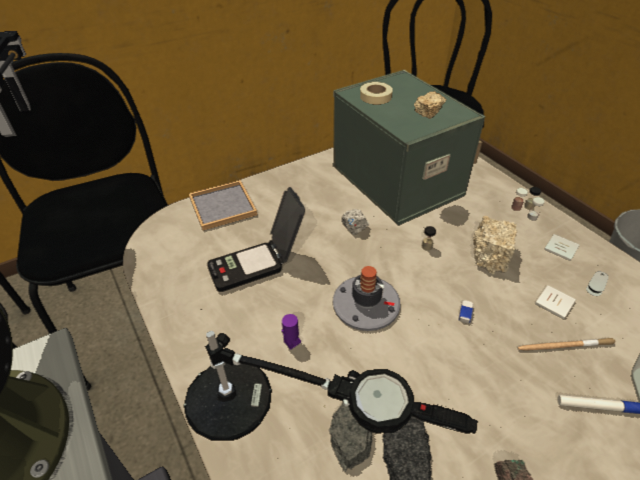

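View pics/top0.png

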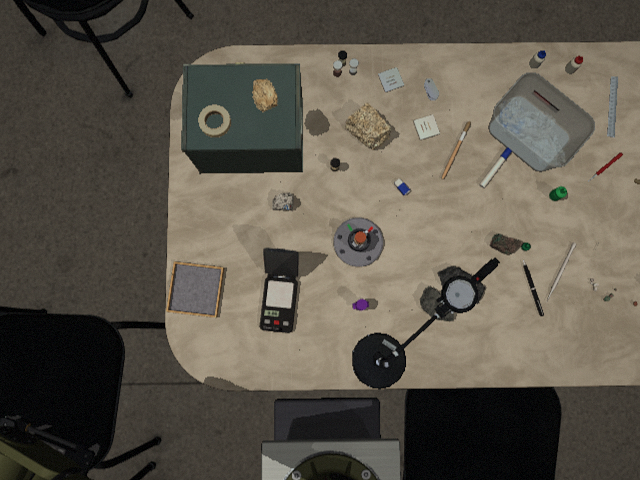

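View pics/wrist0.png

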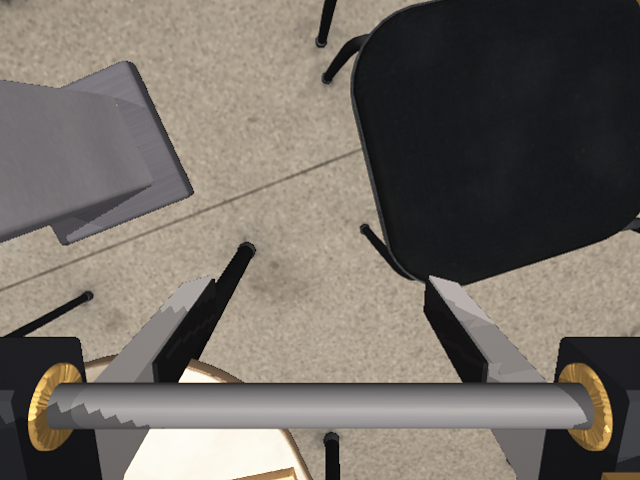

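```bash
cat > h.py <<'E'
import numpy as np,cv2
from station import ctrl
from scipy.spatial.transform import Rotation as R
def K(n):
    p=ctrl.camera_params(n); f=240/np.tan(np.radians(p['vertical_fov']/2)); return f,p['cx'],p['cy']
def c2w(n,o=None):
    p=ctrl.camera_params(n)
    if 'cam_to_world' in p: return p['cam_to_world']
    T=np.eye(4);T[:3,:3]=R.from_euler('xyz',o['eef_rot']).as_matrix();T[:3,3]=o['ee_pos']
    return T@p['mount']
def ray(n,u,v,T):
    f,cx,cy=K(n); d=np.array([(u-cx)/f,-(v-cy)/f,-1.]); return T[:3,3],T[:3,:3]@d
def atz(n,u,v,z,T):
    c,d=ray(n,u,v,T); return c+d*(z-c[2])/d[2]
def dep(n,u,v,D,T):
    c,d=ray(n,u,v,T); return c+d*D[int(round(v)),int(round(u))]
def proj(n,P,T):
    f,cx,cy=K(n); q=np.linalg.inv(T)@np.r_[P,1]; return np.array([cx+f*q[0]/-q[2],cy-f*q[1]/-q[2]])
def crop(img,u0,v0,u1,v1,s,fn):
    cv2.imwrite(fn,cv2.resize(img[v0:v1,u0:u1],None,fx=s,fy=s,interpolation=cv2.INTER_CUBIC))
E
python3 - <<'E'
from h import *
a=cv2.imread('pics/top0.png');D=np.load('top0.npy');T=c2w('top')
crop(a,160,170,420,340,3,'pics/topc.png')
crop(a,325,210,395,275,9,'pics/topch.png')
b=cv2.imread('pics/scene0.png')
crop(b,320,255,410,335,8,'pics/scch.png')
crop(b,180,170,380,320,4,'pics/scc.png')
for (u,v) in [(358,241),(340,250),(195,290),(170,261),(279,294),(261,331),(297,331),(283,201),(402,187),(250,250),(362,305)]: print(u,v,dep('top',u,v,D,T).round(4))
Ds=np.load('scene0.npy');Ts=c2w('scene')
for (u,v) in [(369,268),(345,310),(224,205),(255,260),(355,222)]: print('s',u,v,dep('scene',u,v,Ds,Ts).round(4))
E
```

```text
358 241 [ 0.6042 -0.0705  0.0852]
340 250 [ 0.5931 -0.0318  0.017 ]
195 290 [0.503  0.3147 0.0055]
170 261 [0.5736 0.3765 0.0021]
279 294 [0.4903 0.1143 0.0149]
261 331 [0.4043 0.1576 0.0058]
297 331 [ 4.031e-01  7.300e-02 -3.000e-04]
283 201 [0.7099 0.1027 0.0368]
402 187 [ 0.7458 -0.1854  0.015 ]
250 250 [0.598  0.1848 0.0006]
362 305 [ 0.4598 -0.0778  0.0644]
s 369 268 [ 0.6181 -0.0684  0.0858]
s 345 310 [ 0.5683 -0.0742  0.013 ]
s 224 205 [0.5062 0.3126 0.0044]
s 255 260 [0.4866 0.1119 0.0184]
s 355 222 [0.7009 0.0902 0.0303]
```

View pics/topc.png

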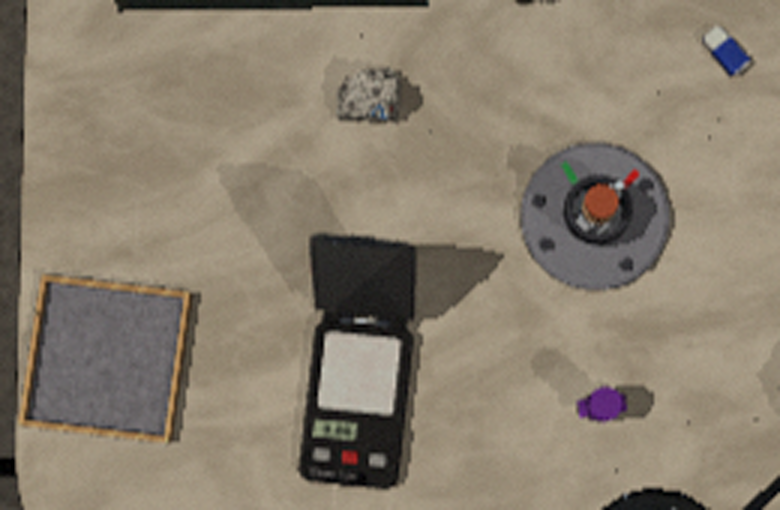

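View pics/topch.png

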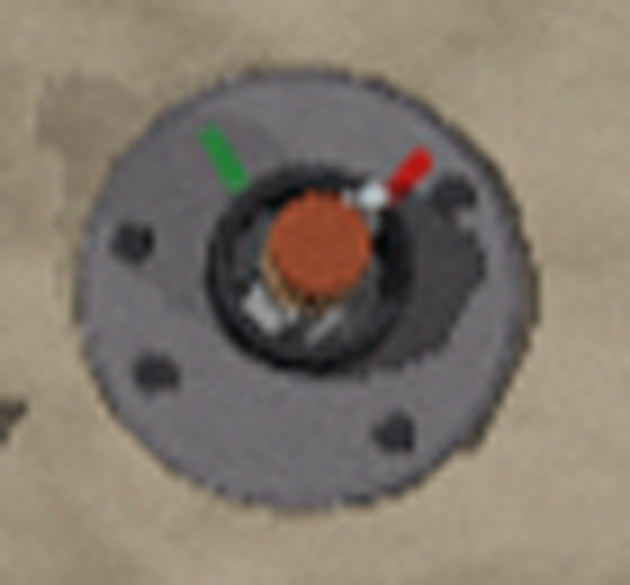

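View pics/scch.png

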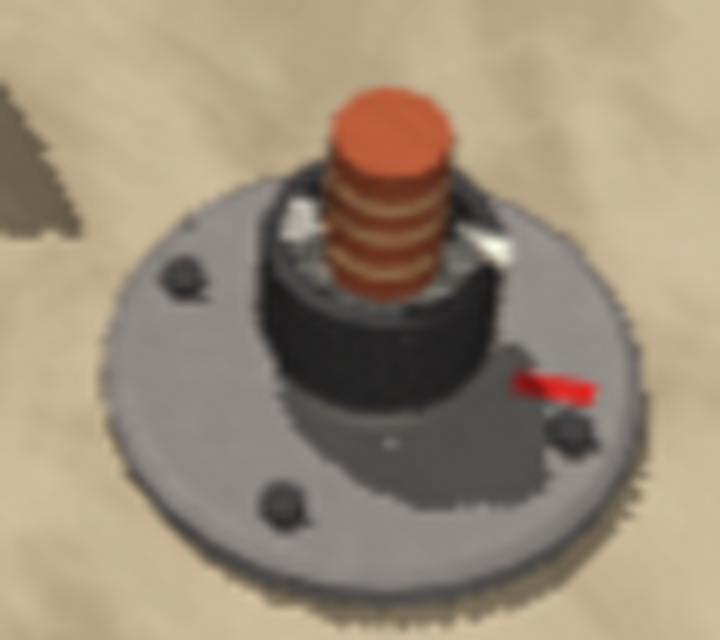

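View pics/scc.png

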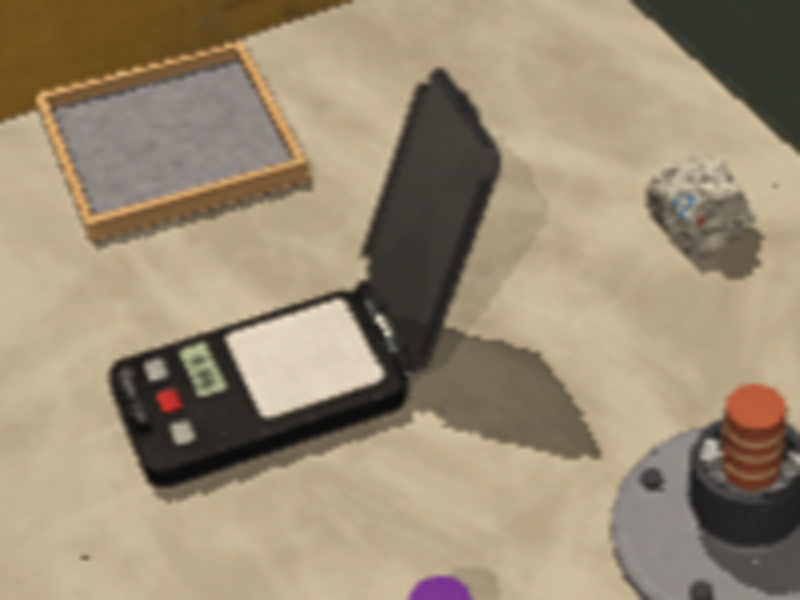

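Run:
```python
from h import *
T=c2w('top');S=c2w('scene')
t=lambda x,y,z:atz('top',160+(x-1)/3,170+(y-1)/3,z,T).round(4)
c=lambda x,y,z:atz('top',325+(x-4)/9,210+(y-4)/9,z,T).round(4)
s=lambda x,y,z:atz('scene',320+(x-3.5)/8,255+(y-3.5)/8,z,S).round(4)
q=lambda x,y,z:atz('scene',180+(x-1.5)/4,170+(y-1.5)/4,z,S).round(4)
print('coretop',c(320,243,.086),s(390,135,.086))
print('foot',c(306,287,.012),s(375,375,.012))
r,g=c(410,175,.012),c(222,157,.012);print('red',r,s(555,388,.012),'green',g)
print('index',c(373,194,.054),s(488,245,.054))
o=c(306,287,.012)
for p in(r,g):print(np.degrees(np.arctan2(*(p-o)[[1,0]])))
w=[t(*p,.016) for p in [(322,332),(400,335),(394,415),(318,408)]];print('white',w,np.mean(w,0))
w=[q(*p,.016) for p in [(228,338),(340,302),(385,375),(268,418)]];print('whiteS',w,np.mean(w,0))
w=[t(*p,.014) for p in [(42,276),(192,292),(170,440),(22,424)]];print('tray',w,np.mean(w,0))
w=[q(*p,.014) for p in [(42,97),(240,45),(308,160),(90,220)]];print('trayS',w,np.mean(w,0))
print('scale ends',t(303,484,.012),t(400,487,.012), t(318,320,.016),t(412,322,.016))
```

```text
coretop [ 0.6143 -0.0755  0.086 ] [ 0.6125 -0.0743  0.086 ]
foot [ 0.6139 -0.0769  0.012 ] [ 0.6112 -0.0778  0.012 ]
red [ 0.6438 -0.1055  0.012 ] [ 0.6426 -0.1017  0.012 ] green [ 0.6493 -0.0552  0.012 ]
index [ 0.6319 -0.0919  0.054 ] [ 0.6304 -0.0882  0.054 ]
-43.726969979943256
31.50806189569153
white [array([0.5229, 0.1426, 0.016 ]), array([0.5197, 0.081 , 0.016 ]), array([0.4569, 0.0861, 0.016 ]), array([0.4632, 0.1457, 0.016 ])] [0.490675 0.11385  0.016   ]
whiteS [array([0.4641, 0.1472, 0.016 ]), array([0.5211, 0.1409, 0.016 ]), array([0.517 , 0.0852, 0.016 ]), array([0.4585, 0.0896, 0.016 ])] [0.490175 0.115725 0.016   ]
tray [array([0.5705, 0.3648, 0.014 ]), array([0.5562, 0.2458, 0.014 ]), array([0.4399, 0.2618, 0.014 ]), array([0.4539, 0.3779, 0.014 ])] [0.505125 0.312575 0.014   ]
trayS [array([0.4543, 0.377 , 0.014 ]), array([0.5676, 0.3628, 0.014 ]), array([0.5559, 0.2495, 0.014 ]), array([0.4394, 0.2657, 0.014 ])] [0.5043  0.31375 0.014  ]
scale ends [0.4043 0.1578 0.012 ] [0.4009 0.0819 0.012 ] [0.5324 0.1457 0.016 ] [0.5299 0.0714 0.016 ]
```

Run:
```python
from h import *
o=ctrl.get_obs();M=R.from_euler('xyz',o['eef_rot']).as_matrix();print(M.round(3))
y=M[:,1];print('jaw ang',np.arctan2(y[1],y[0]), 'cam dir(-z)',np.arctan2(-M[1,2],-M[0,2]),'q1',o['qpos'][0])
T=c2w('top');D=np.load('top0.npy')
for p in[(266,250),(297,250),(285,210),(283,201)]:print(dep('top',*p,D,T).round(3))
```

```text
[[-0.     0.361  0.933]
 [-0.001  0.933 -0.361]
 [-1.    -0.001 -0.   ]]
jaw ang 1.2019707067856529 cam dir(-z) 2.7727669859682003 q1 1.135382378136986
[0.58  0.135 0.135]
[ 0.597  0.071 -0.001]
[ 0.695  0.1   -0.   ]
[0.71  0.103 0.037]
```

>>> send_rows:
  rows:
    - [[23,-32.7,0,-0.067],[23,-32.7,0,-0.067],[23,-32.7,0,-0.067],[23,-32.7,0,-0.067],[23,-32.7,0,-0.067],[23,-32.7,0,-0.067],[23,-32.7,0,-0.067],[23,-32.7,0,-0.067],[23,-32.7,0,-0.067]]
  grip: -1

```text
time_s: 1.05
ee_pos: [0.4059, 0.2172, 0.2054]
eef_rot: [-1.419, 1.571, -2.393]
force: [0.9, 0.8, -0.5]
grip_width: 0.0938
```

>>> send_rows:
  rows:
    - [[23,-32.7,0,-0.067],[23,-32.7,0,-0.067],[23,-32.7,0,-0.067],[23,-32.7,0,-0.067],[23,-32.7,0,-0.067],[23,-32.7,0,-0.067],[23,-32.7,0,-0.067],[23,-32.7,0,-0.067],[23,-32.7,0,-0.067],[0,0,0,0],[0,0,0,0]]

```text
time_s: 2.15
ee_pos: [0.6121, -0.0759, 0.2046]
eef_rot: [-1.812, 1.569, 2.896]
force: [-1.2, 0.2, 0.1]
grip_width: 0.0938
```

```bash
cat > look.py <<'E'
from h import *
import sys
o=ctrl.get_obs();p,d=ctrl.camera('wrist');n=sys.argv[1]
cv2.imwrite(f'pics/{n}.png',p[:,:,::-1]);np.save(f'{n}.npy',d);np.save(f'{n}_T.npy',c2w('wrist',o))
M=R.from_euler('xyz',o['eef_rot']).as_matrix();print(o['time_s'],o['ee_pos'].round(4),'jaw',np.arctan2(M[1,1],M[0,1]).round(4),'w',o['grip_width'],'F',o['force'].round(2),'q6',o['qpos'][5])
E
python3 look.py w1
```

```text
2.15 [ 0.6121 -0.0759  0.2046] jaw -0.0045 w 0.09381198661471213 F [-1.19  0.24  0.09] q6 -0.17834775054492139
```

View pics/w1.png

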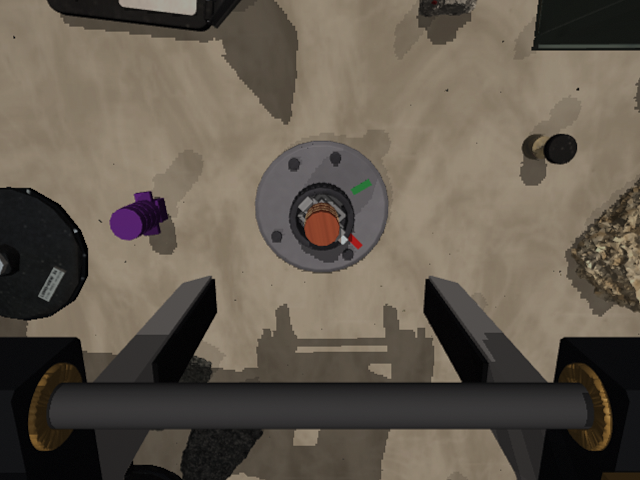

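Run:
```python
from h import *
T=np.load('w1_T.npy');D=np.load('w1.npy')
f=lambda u,v,z:atz('wrist',u,v,z,T).round(4)
print(f(322,228,.086),dep('wrist',322,228,D,T),'foot',f(321.5,206,.012))
r,g=f(356,242.5,.012),f(361.5,186,.012);o=f(321.5,206,.012)
for p in(r,g):print(np.degrees(np.arctan2(*(p-o)[[1,0]])))
a=cv2.imread('pics/w1.png');crop(a,250,130,400,280,5,'pics/w1c.png')
```

```text
[ 0.6141 -0.074   0.086 ] [ 0.61411226 -0.07363509  0.0876039 ] foot [ 0.614  -0.0715  0.012 ]
-47.290610042638534
26.565051177077972
```

View pics/w1c.png

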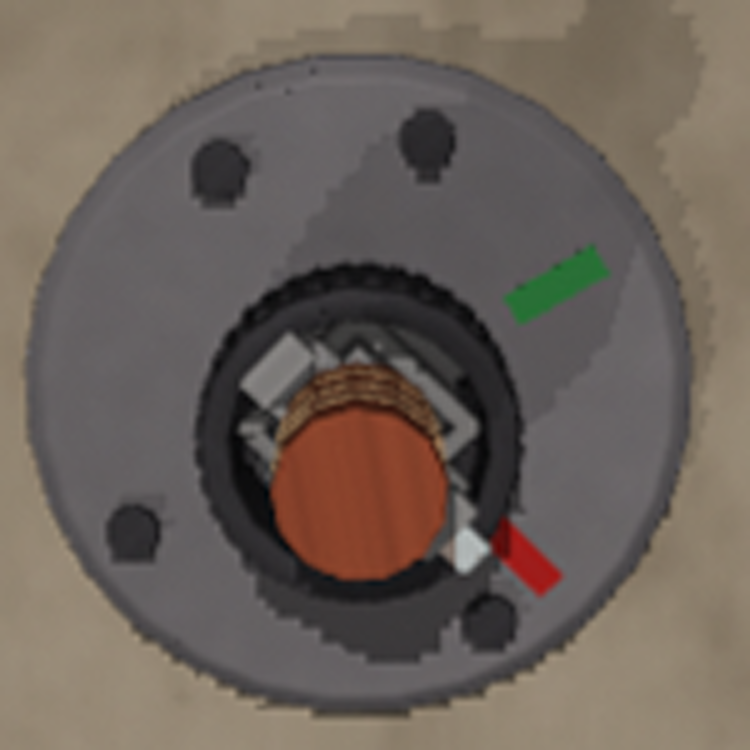

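>>> send_rows:
  rows:
    - [[1.7,1.5,-25,0],[0,0,-35,0],[0,0,-35,0],[0,0,-35,0],[0,0,-30,0],[0,0,-17,0],[0,0,0,0],[0,0,0,0]]

```text
time_s: 3.0
ee_pos: [0.6142, -0.0733, 0.0295]
eef_rot: [1.477, 1.57, -0.096]
force: [0.3, -1.0, 0.7]
grip_width: 0.0941
```

>>> send_rows:
  rows:
    - [[0,0,0,0],[0,0,0,0],[0,0,0,0],[0,0,0,0],[0,0,0,0],[0,0,0,0],[0,0,0,0],[0,0,0,0]]
  grip: 1
  newtons: 50

```text
time_s: 3.8
ee_pos: [0.6135, -0.0741, 0.0286]
eef_rot: [-1.595, 1.57, 3.114]
force: [-5.1, -0.0, 6.7]
grip_width: 0.0511
```

>>> send_rows:
  rows:
    - [[0,0,2,0],[0,0,3,0],[0,0,3,0],[0,0,1.5,0],[0,0,0,0],[0,0,0,0]]

```text
time_s: 4.4
ee_pos: [0.6135, -0.0741, 0.0374]
eef_rot: [-1.673, 1.569, 3.035]
force: [-0.2, -0.9, -15.7]
grip_width: 0.0508
```

```bash
python3 look.py w2
```

```text
4.4 [ 0.6135 -0.0741  0.0374] jaw -0.004 w 0.05080998464505003 F [ -0.16  -0.88 -15.69] q6 -0.17530941384962737
```

View pics/w2.png

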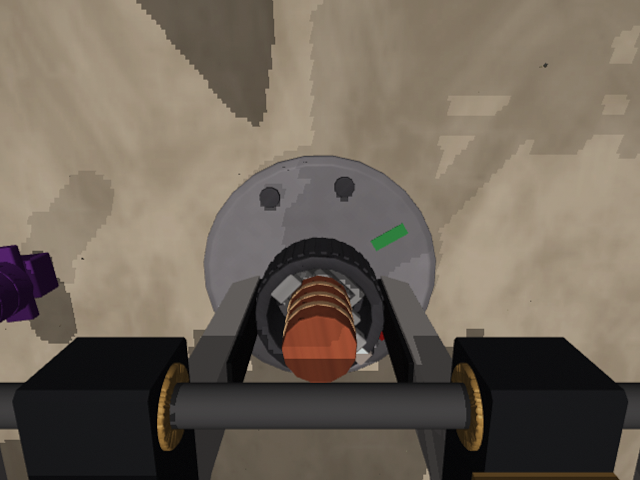

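>>> send_rows:
  rows:
    - [[0,0,0,0.05],[0,0,0,0.11],[0,0,0,0.12],[0,0,0,0.12],[0,0,0,0.12],[0,0,0,0.12],[0,0,0,0.12],[0,0,0,0.12],[0,0,0,0.12],[0,0,0,0.12],[0,0,0,0.12],[0,0,0,0.08]]

```text
time_s: 5.65
ee_pos: [0.6139, -0.0736, 0.0378]
eef_rot: [2.22, 1.57, 1.97]
force: [-0.8, 1.8, -13.8]
grip_width: 0.0515
```

>>> send_rows:
  rows:
    - [[0,0,0,0],[0,0,0,0],[0,0,0,0]]

```text
time_s: 5.95
ee_pos: [0.6139, -0.0736, 0.0378]
eef_rot: [2.323, 1.57, 2.067]
force: [-0.3, 4.5, -13.7]
grip_width: 0.051
```

```bash
python3 look.py w3; python3 -c "
from h import *
print(ctrl.get_obs()['moment'])"
```

```text
5.95 [ 0.6139 -0.0736  0.0378] jaw 1.3143 w 0.051046895479190564 F [ -0.34   4.46 -13.66] q6 -1.4934246086180747
[ 1.24199273  0.09778453 -0.03427506]
```

View pics/w3.png

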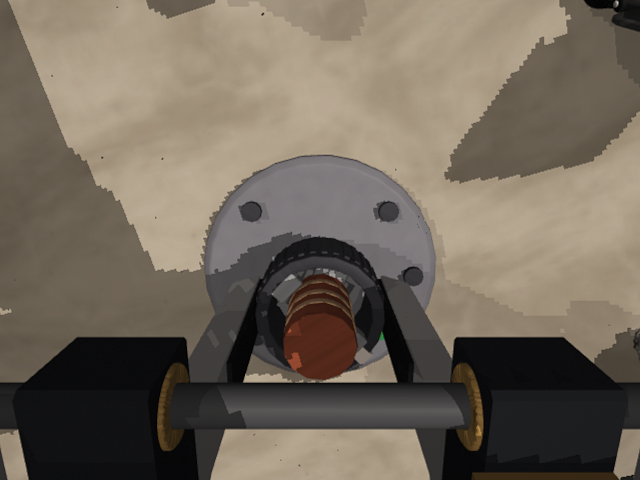

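>>> send_rows:
  rows:
    - [[0,0,-3,0],[0,0,-3,0],[0,0,-3,0],[0,0,-0.5,0],[0,0,0,0]]

```text
time_s: 6.5
ee_pos: [0.614, -0.0737, 0.0288]
eef_rot: [1.823, 1.57, 1.567]
force: [-2.4, 5.8, -9.2]
grip_width: 0.0511
```

>>> send_rows:
  rows:
    - [[0,0,0,0],[0,0,0,0],[0,0,0,0],[0,0,0,0],[0,0,0,0],[0,0,0,0]]
  grip: -1

```text
time_s: 7.1
ee_pos: [0.6141, -0.0742, 0.0286]
eef_rot: [-0.179, 1.57, -0.434]
force: [-0.8, -0.2, 0.7]
grip_width: 0.0927
```

>>> send_rows:
  rows:
    - [[0,0,30,0],[0,0,40,0],[0,0,40,0],[0,0,30,0],[0,0,0,0],[0,0,0,0]]

```text
time_s: 7.7
ee_pos: [0.614, -0.0741, 0.1684]
eef_rot: [0.035, 1.57, -0.219]
force: [-0.5, -0.1, -0.3]
grip_width: 0.0942
```

```bash
python3 look.py w4; python3 -c "
from h import *
a=cv2.imread('pics/w4.png');crop(a,230,120,410,300,4,'pics/w4c.png')
p,d=ctrl.camera('scene');crop(p[:,:,::-1],320,255,410,335,8,'pics/s4c.png')
"
```

```text
7.7 [ 0.614  -0.0741  0.1684] jaw 1.316 w 0.09417273258223008 F [-0.51 -0.12 -0.26] q6 -1.4952930182325315
```

View pics/w4c.png

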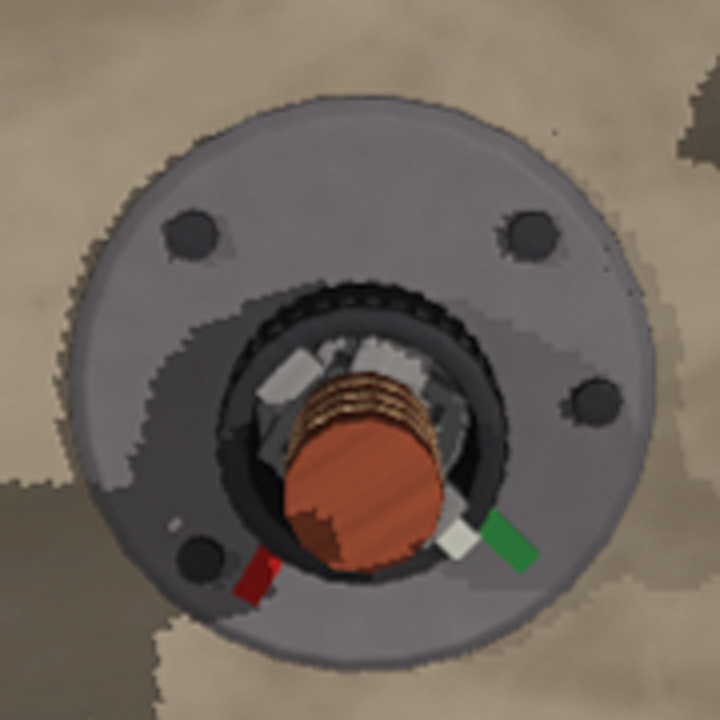

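View pics/s4c.png

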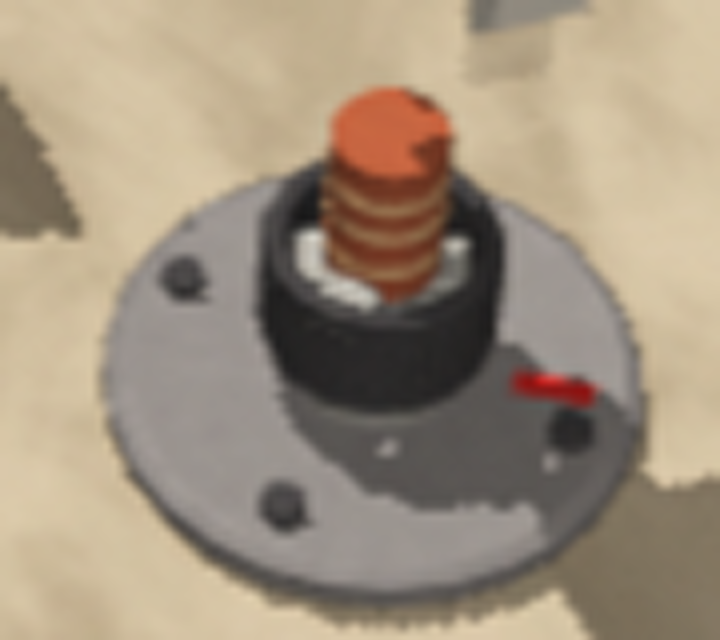

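>>> send_rows:
  rows:
    - [[0,0,0,-0.133],[0,0,-10,-0.133],[0,0,-20,-0.133],[0,0,-30,-0.133],[0,0,-30,0],[0,0,-20,0],[0,0,0,0],[0,0,0,0]]

```text
time_s: 8.6
ee_pos: [0.6138, -0.0741, 0.0582]
eef_rot: [-2.532, 1.57, 2.965]
force: [-0.4, 0.3, -0.4]
grip_width: 0.0941
```

>>> send_rows:
  rows:
    - [[0,0,0,0],[0,0,0,0],[0,0,0,0],[0,0,0,0],[0,0,0,0],[0,0,0,0],[0,0,0,0],[0,0,0,0],[0,0,0,0],[0,0,0,0]]
  grip: 1
  newtons: 25

```text
time_s: 9.6
ee_pos: [0.614, -0.0741, 0.0584]
eef_rot: [-2.737, 1.571, 2.759]
force: [-0.7, -0.6, -0.0]
grip_width: 0.0252
```

>>> send_rows:
  rows:
    - [[0,0,5,0],[0,0,10,0],[0,0,15,0],[0,0,20,0],[0,0,25,0],[0,0,25,0],[0,0,0,0],[0,0,0,0]]

```text
time_s: 10.4
ee_pos: [0.614, -0.0741, 0.159]
eef_rot: [0.59, 1.57, -0.196]
force: [-0.1, 0.2, -2.5]
grip_width: 0.0257
```

```bash
python3 look.py w5; python3 -c "
from h import *
p,d=ctrl.camera('scene');crop(p[:,:,::-1],280,190,440,320,5,'pics/s5c.png')
"
```

```text
10.4 [ 0.614  -0.0741  0.159 ] jaw 0.7841 w 0.025666612147302384 F [-0.14  0.19 -2.47] q6 -0.963319485552504
```

View pics/s5c.png

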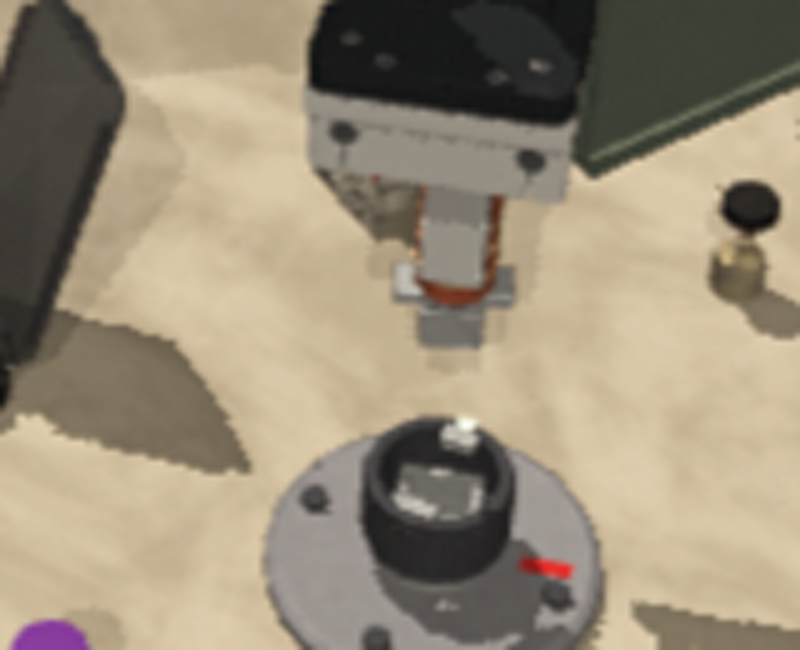

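View pics/w5.png

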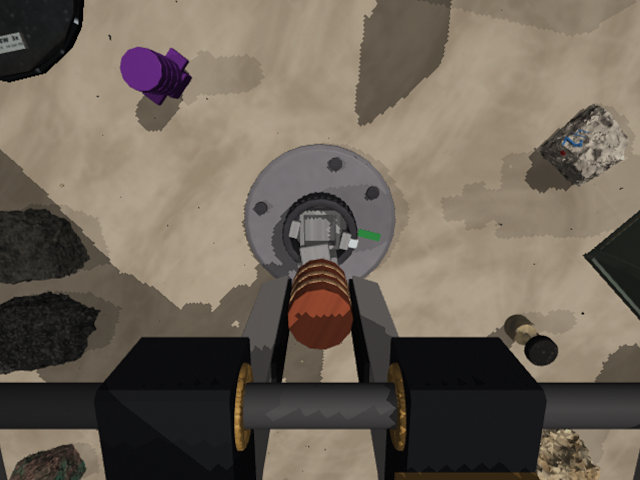

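>>> send_rows:
  rows:
    - [[-20,0,0,0.05],[-30,0,0,0.1],[-30,0,0,0.1],[-26,10,0,0.1],[-20,26,0,0.1],[0,32,0,0.1],[0,32,0,0.1],[0,32,0,0.05],[0,30,0,0],[0,26,0,0],[0,0,0,0],[0,0,0,0]]

```text
time_s: 11.7
ee_pos: [0.4875, 0.1139, 0.1576]
eef_rot: [-2.782, 1.569, -2.868]
force: [1.0, -0.2, -1.3]
grip_width: 0.0254
```

```bash
python3 look.py w6; python3 -c "
from h import *
p,d=ctrl.camera('scene');crop(p[:,:,::-1],180,130,340,310,4,'pics/s6c.png')
"
```

```text
11.7 [0.4875 0.1139 0.1576] jaw 1.4851 w 0.02537605942996484 F [ 1.04 -0.19 -1.31] q6 -1.3285265923067557
```

View pics/s6c.png

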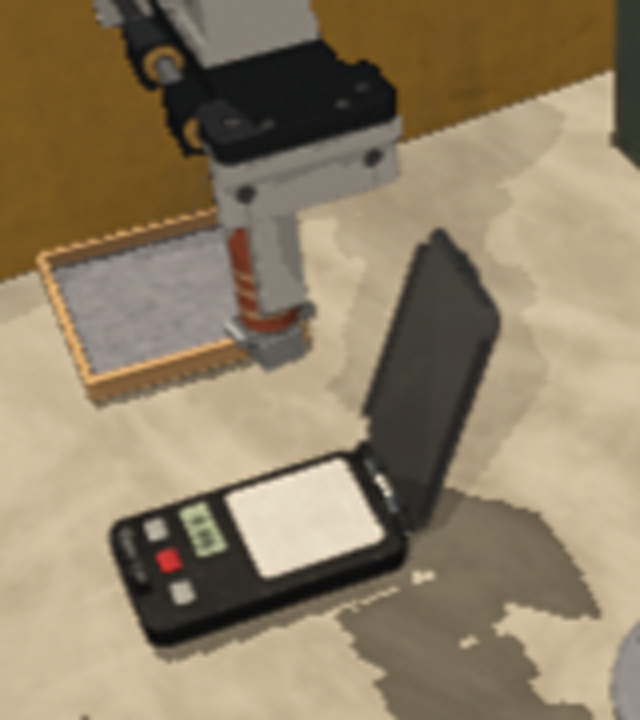

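View pics/w6.png

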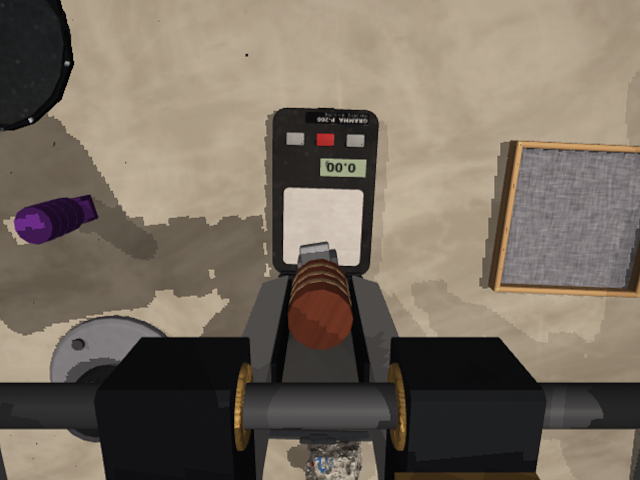

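Run:
```python
from h import *
T=np.load('w6_T.npy')
w=[atz('wrist',u,v,.016,T).round(4) for u,v in [(284,188),(362,192),(361,266),(283,264)]];print(w,np.mean(w,0))
w=[atz('wrist',u,v,.014,T).round(4) for u,v in [(516,141),(494,291)]];print(w)
```

```text
[array([0.4574, 0.0885, 0.016 ]), array([0.4656, 0.1473, 0.016 ]), array([0.5247, 0.1429, 0.016 ]), array([0.5177, 0.0812, 0.016 ])] [0.49135  0.114975 0.016   ]
[array([0.4377, 0.2638, 0.014 ]), array([0.556 , 0.2496, 0.014 ])]
```

>>> send_rows:
  rows:
    - [[0,0,-20,0],[0,0,-30,0],[0,0,-30,0],[0,0,-15,0],[0,0,-7,0],[0,0,-3,0],[0,0,-1,0],[0,0,0,0],[0,0,0,0]]

```text
time_s: 12.7
ee_pos: [0.4884, 0.1139, 0.0532]
eef_rot: [0.248, 1.57, 0.161]
force: [1.1, 0.0, -1.5]
grip_width: 0.0252
```

Pan centre confirmed at (0.491, 0.115). I'll lower the last ~2.5 mm.

>>> send_rows:
  rows:
    - [[0,0,-1,0],[0,0,-1,0],[0,0,-0.5,0],[0,0,0,0]]

```text
time_s: 13.1
ee_pos: [0.4882, 0.114, 0.0504]
eef_rot: [0.119, 1.57, 0.033]
force: [-1.8, 0.3, 4.3]
grip_width: 0.0254
```

>>> send_rows:
  rows:
    - [[0,0,-0.5,0],[0,0,-0.5,0],[0,0,0,0]]

```text
time_s: 13.4
ee_pos: [0.4885, 0.114, 0.0503]
eef_rot: [0.116, 1.569, 0.03]
force: [-5.9, -1.2, 17.0]
grip_width: 0.0252
```

>>> send_rows:
  rows:
    - [[0,0,0.5,0],[0,0,0.3,0],[0,0,0,0]]

```text
time_s: 13.7
ee_pos: [0.4882, 0.114, 0.0503]
eef_rot: [0.213, 1.57, 0.126]
force: [-2.1, -1.2, 7.2]
grip_width: 0.0257
```

>>> send_rows:
  rows:
    - [[0,0,0,0],[0,0,0,0],[0,0,0,0],[0,0,0,0],[0,0,0,0],[0,0,0,0],[0,0,0,0],[0,0,0,0]]
  grip: -1

```text
time_s: 14.5
ee_pos: [0.488, 0.1139, 0.0497]
eef_rot: [1.574, 1.571, 1.487]
force: [1.2, 0.0, -0.3]
grip_width: 0.086
```

```bash
python3 look.py w7; python3 -c "
from h import *
p,d=ctrl.camera('scene');crop(p[:,:,::-1],180,130,340,310,4,'pics/s7c.png')
"
```

```text
14.5 [0.488  0.1139 0.0497] jaw 1.484 w 0.0860283458102025 F [ 1.23  0.01 -0.32] q6 -1.3277410724175456
```

View pics/s7c.png

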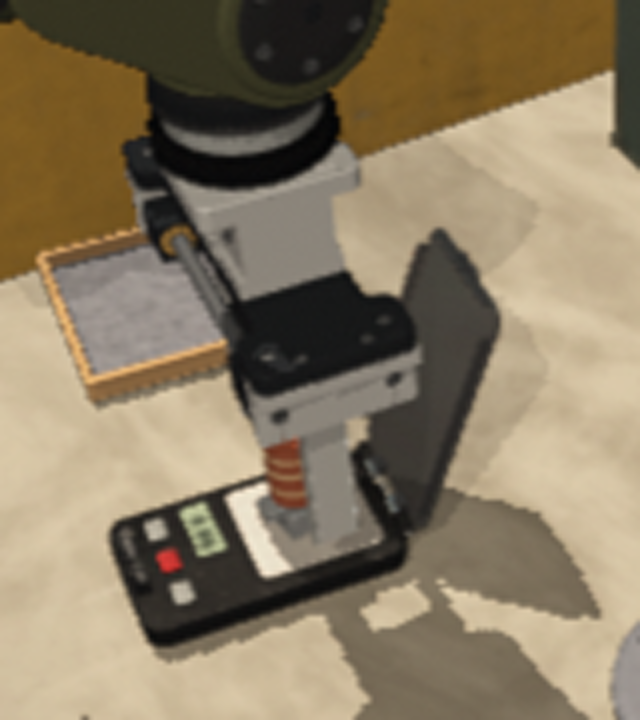

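View pics/w7.png

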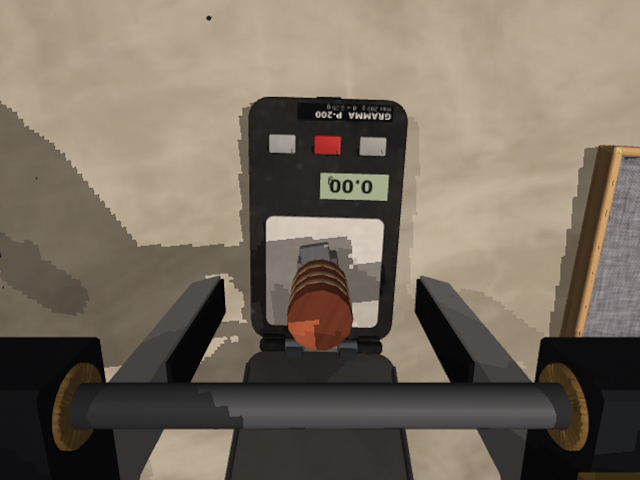

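>>> send_rows:
  rows:
    - [[0,0,0,0],[0,0,0,0],[0,0,0,0],[0,0,0,0],[0,0,0,0],[0,0,0,0],[0,0,0,0],[0,0,0,0]]

```text
time_s: 15.4
ee_pos: [0.488, 0.1139, 0.0497]
eef_rot: [-2.21, 1.571, -2.297]
force: [0.2, 0.3, -0.6]
grip_width: 0.0941
```

>>> send_rows:
  rows:
    - [[0,0,0,0],[0,0,0,0],[0,0,0,0],[0,0,0,0],[0,0,0,0],[0,0,0,0],[0,0,0,0],[0,0,0,0],[0,0,0,0],[0,0,0,0],[0,0,0,0]]
  grip: 1
  newtons: 25

```text
time_s: 16.5
ee_pos: [0.488, 0.1139, 0.0497]
eef_rot: [-2.142, 1.571, -2.228]
force: [0.6, 0.4, 0.3]
grip_width: 0.0253
```

>>> send_rows:
  rows:
    - [[0,0,5,0],[0,0,15,0],[0,0,25,0],[0,0,15,0],[0,0,0,0]]

```text
time_s: 17.0
ee_pos: [0.4889, 0.1141, 0.1117]
eef_rot: [0.248, 1.567, 0.161]
force: [0.6, 0.1, -1.8]
grip_width: 0.0253
```

>>> send_rows:
  rows:
    - [[0,15,0,0],[2,30,0,-0.006],[3,35,0,-0.006],[4,35,0,-0.006],[4,35,0,-0.006],[4,35,0,-0.006],[4,30,0,-0.006],[0,19,0,0],[0,0,0,0],[0,0,0,0]]

```text
time_s: 18.0
ee_pos: [0.5081, 0.3481, 0.1084]
eef_rot: [-2.453, 1.569, -2.575]
force: [-0.7, 0.9, -1.6]
grip_width: 0.0255
```

```bash
python3 look.py w8; python3 -c "
from h import *
p,d=ctrl.camera('scene');crop(p[:,:,::-1],160,100,320,260,4,'pics/s8c.png')
"
```

```text
18.0 [0.5081 0.3481 0.1084] jaw 1.4489 w 0.025542786520663354 F [-0.71  0.88 -1.56] q6 -0.9076231462379886
```

View pics/s8c.png

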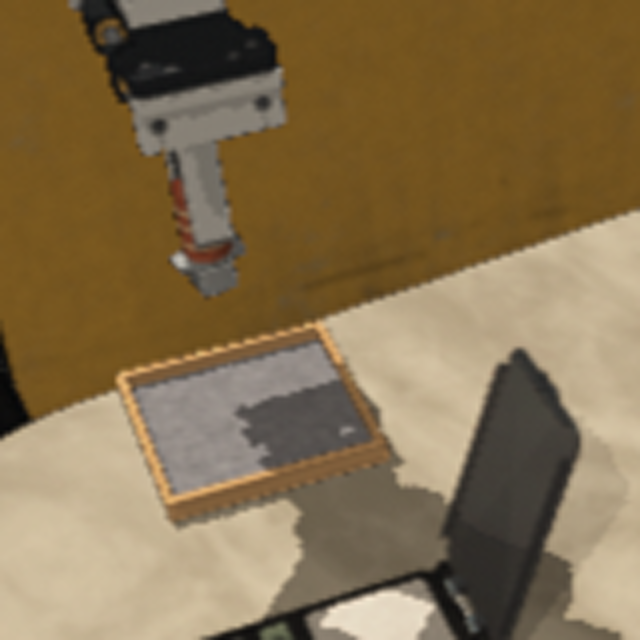

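View pics/w8.png

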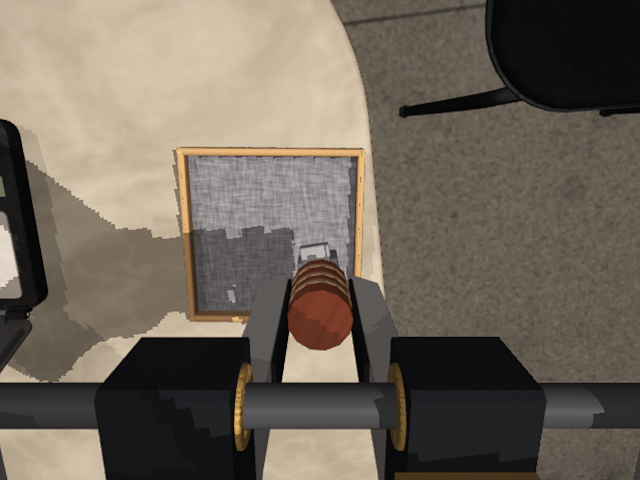

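>>> send_rows:
  rows:
    - [[0,0,-15,0],[0,0,-25,0],[0,0,-15,0],[0,0,-7,0],[0,0,-3,0],[0,0,-1,0],[0,0,0,0],[0,0,0,0]]

```text
time_s: 18.9
ee_pos: [0.5093, 0.3481, 0.0445]
eef_rot: [0.642, 1.57, 0.519]
force: [0.8, 1.0, -0.2]
grip_width: 0.0251
```

>>> send_rows:
  rows:
    - [[0,0,-1,0],[0,0,0,0]]

```text
time_s: 19.1
ee_pos: [0.509, 0.348, 0.0429]
eef_rot: [0.711, 1.571, 0.589]
force: [-0.5, 0.4, -1.5]
grip_width: 0.0254
```

>>> send_rows:
  rows:
    - [[0,0,-1,0],[0,0,0,0]]

```text
time_s: 19.3
ee_pos: [0.5089, 0.3479, 0.0416]
eef_rot: [-2.598, 1.571, -2.721]
force: [-0.7, -0.6, -1.7]
grip_width: 0.0258
```

>>> send_rows:
  rows:
    - [[0,0,-1,0],[0,0,-0.5,0],[0,0,0,0]]

```text
time_s: 19.6
ee_pos: [0.5089, 0.3479, 0.0401]
eef_rot: [-2.493, 1.571, -2.615]
force: [-0.3, 0.5, -0.9]
grip_width: 0.0252
```

>>> send_rows:
  rows:
    - [[0,0,-0.7,0],[0,0,0,0]]

```text
time_s: 19.8
ee_pos: [0.509, 0.3479, 0.0395]
eef_rot: [-2.47, 1.571, -2.593]
force: [-0.3, 0.6, -1.8]
grip_width: 0.0258
```

>>> send_rows:
  rows:
    - [[0,0,-0.7,0],[0,0,0,0]]

```text
time_s: 20.0
ee_pos: [0.509, 0.3479, 0.0389]
eef_rot: [0.782, 1.571, 0.659]
force: [0.9, -0.3, -1.4]
grip_width: 0.0257
```

>>> send_rows:
  rows:
    - [[0,0,-0.6,0],[0,0,0,0]]

```text
time_s: 20.2
ee_pos: [0.5091, 0.348, 0.0388]
eef_rot: [0.546, 1.57, 0.423]
force: [-1.8, -0.3, 4.4]
grip_width: 0.0256
```

Touched down. Releasing.

>>> send_rows:
  rows:
    - [[0,0,0,0],[0,0,0,0],[0,0,0,0],[0,0,0,0],[0,0,0,0],[0,0,0,0],[0,0,0,0],[0,0,0,0],[0,0,0,0],[0,0,0,0]]
  grip: -1

```text
time_s: 21.2
ee_pos: [0.509, 0.3479, 0.0383]
eef_rot: [0.051, 1.571, -0.071]
force: [0.1, 1.0, -0.1]
grip_width: 0.0939
```

>>> send_rows:
  rows:
    - [[0,0,5,0],[0,0,8,0],[0,0,3,0],[0,0,0,0]]

```text
time_s: 21.6
ee_pos: [0.5093, 0.3481, 0.0552]
eef_rot: [0.653, 1.569, 0.531]
force: [0.1, 0.3, -0.2]
grip_width: 0.0942
```

```bash
python3 look.py w9
```

```text
21.6 [0.5093 0.3481 0.0552] jaw 1.448 w 0.09415966154612174 F [ 0.11  0.26 -0.19] q6 -0.9078334047567864
```

View pics/w9.png

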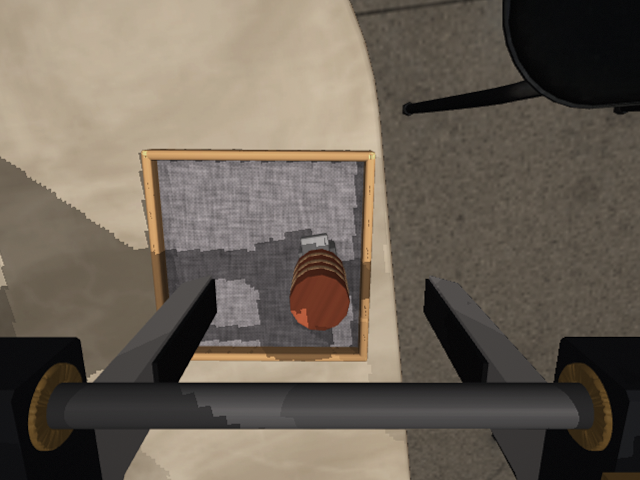

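>>> send_rows:
  rows:
    - [[-1.2,-10,0,0],[-1.2,-10,0,0],[-1,-8,0,0],[-0.4,-3,0,0],[-0.4,-3,0,0],[-0.4,-3,0,0],[-0.4,-3,0,0],[-0.4,-3,0,0],[0,0,0,0]]

```text
time_s: 22.55
ee_pos: [0.5035, 0.3046, 0.0542]
eef_rot: [-2.155, 1.571, -2.278]
force: [0.7, -0.1, -0.1]
grip_width: 0.0938
```

```bash
python3 look.py w10
```

```text
22.55 [0.5035 0.3046 0.0542] jaw 1.4479 w 0.09381773727030107 F [ 0.68 -0.11 -0.09] q6 -0.9659405736443338
```

View pics/w10.png

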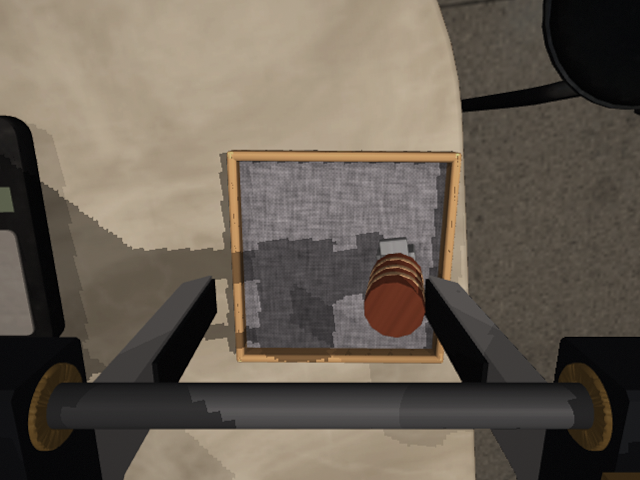

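>>> send_rows:
  rows:
    - [[-0.4,-3,0,0],[-0.4,-3,0,0],[-0.4,-3,0,0],[-0.2,-2,0,0],[-0.2,-2,0,0],[0,0,0,0],[0,0,0,0],[0,0,0,0]]

```text
time_s: 23.4
ee_pos: [0.502, 0.292, 0.0542]
eef_rot: [-1.959, 1.571, -2.081]
force: [-0.7, 0.3, 0.3]
grip_width: 0.0941
```

```bash
python3 look.py w11
```

```text
23.4 [0.502  0.292  0.0542] jaw 1.4481 w 0.09409820223215774 F [-0.68  0.31  0.25] q6 -0.9843339231406758
```

View pics/w11.png

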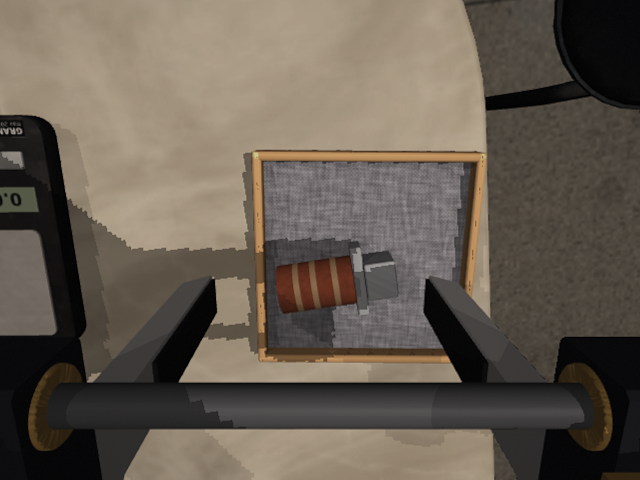

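>>> send_rows:
  rows:
    - [[0,0,30,0],[0,0,40,0],[0,0,40,0],[0,0,40,0],[0,0,0,0],[0,0,0,0],[0,0,0,0]]

```text
time_s: 24.15
ee_pos: [0.5015, 0.2917, 0.2029]
eef_rot: [-2.563, 1.569, -2.686]
force: [0.1, 0.5, 0.2]
grip_width: 0.0942
```

```bash
python3 look.py w12
python3 - <<'E'
from h import *
T=np.load('w11_T.npy');print('mid',atz('wrist',316,284,.03,T),atz('wrist',287,290,.018,T),atz('wrist',395,276,.015,T))
for n in('scene','top'):
    p,d=ctrl.camera(n);cv2.imwrite(f'pics/{n}12.png',p[:,:,::-1])
a=cv2.imread('pics/scene12.png');crop(a,180,150,410,335,3,'pics/s12c.png')
E
```

```text
24.15 [0.5015 0.2917 0.2029] jaw 1.4481 w 0.09422318432471752 F [0.12 0.55 0.22] q6 -0.9843666522143502
mid [0.5067126  0.28870614 0.03      ] [0.51276127 0.2719289  0.018     ] [0.51307834 0.33133043 0.015     ]
```

View pics/w12.png

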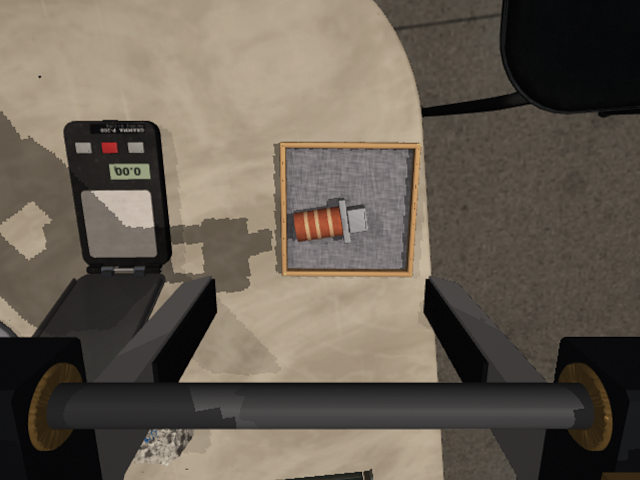

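View pics/s12c.png

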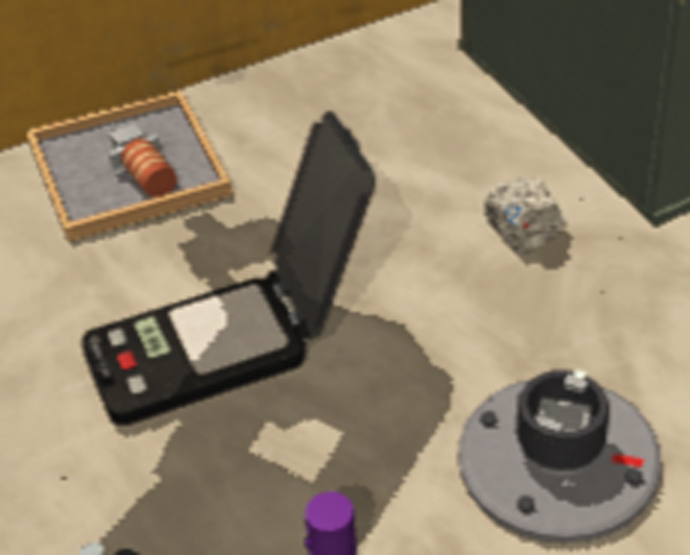

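Run:
```python
from h import *
T=np.load('w12_T.npy');D=np.load('w12.npy')
for u,v in [(297,226),(302,225),(310,224),(318,223),(326,222),(334,221),(339,221),(346,220),(353,220),(358,219),(364,219),(380,200)]: print(u,dep('wrist',u,v,D,T).round(4))
a=cv2.imread('pics/w12.png');crop(a,270,130,430,290,4,'pics/w12c.png')
```

```text
297 [0.5077 0.2706 0.0313]
302 [0.5071 0.275  0.0324]
310 [0.5071 0.2818 0.0322]
318 [0.507  0.2886 0.0325]
326 [0.5073 0.2954 0.0314]
334 [0.5074 0.3022 0.0308]
339 [0.5077 0.3064 0.0317]
346 [0.5087 0.3126 0.0266]
353 [0.5086 0.3184 0.03  ]
358 [0.5083 0.3227 0.03  ]
364 [0.509  0.3277 0.0299]
380 [0.4987 0.3454 0.0065]
```

View pics/w12c.png

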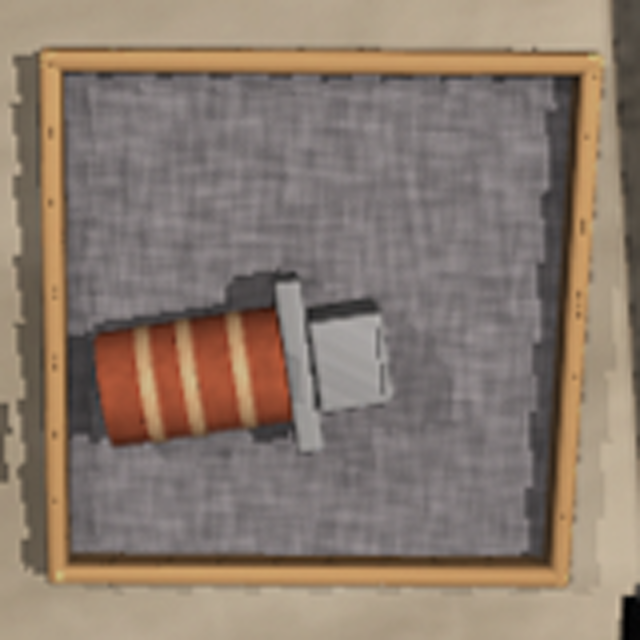

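```bash
python3 -c "
from station import ctrl
print(ctrl.hand_in())"
```

```text
the job is handed in; nothing more can be done
None
```

I did every step and handed the job in at about 24 s of the 58 s limit; no verdict is given. The collar is open, the core was stood on the scale and let go, and it now lies on its side in the tray.

**How it went**
- **Collar:** I lifted it about 9 mm, turned it about 1.32 rad to the green mark, lowered it and let go. The pictures afterwards show its index bar at the green mark and the collar at the same height as before.
- **Scale:** I stood the core on its foot about 3 mm from the pan centre. I released it with the fingers fully open for over a second, then took it again.
- **Tray:** The arm cannot tilt the tool, so I stood the core upright in the tray and tipped it over with one finger.

**Last checks**
- **Core:** It lies level and clear of the rim. The rock middle is about 26 mm from the tray centre along y, with its axis about 14 mm above the felt.
- **Robot:** The gripper is open and about 20 cm above the table, touching nothing.
- **Rock and eraser:** The grey-white rock looks unmoved in the last picture. I never went near the eraser, but I did not look at it again at the end.
- **Scale display:** It read 0.00 both while the core stood on it and afterwards, so it showed no weight. The core's position on the pan was right.

No check failed.

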